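# Close up the slide cabinet and the tip box

## Robot

A 6-joint arm with a two-finger parallel gripper is mounted at the origin on the work surface. World frame = base frame: x ahead of the robot, y to its left, z up, the work surface at z = 0. Lengths are in m, angles in rad, forces in N, time in s.
With the tool pointing down it reaches from about 0.25 to 0.725 m from the base axis. Payload 4 kg.
Tool frame: the origin (TCP) lies midway between the tips of the shut fingers; the grasp point (between the pads) lies 19 mm behind it; z points along the fingers, y is the line along which they close (so a half turn about z gives the same grasp; the last joint's range is limited). The gripper opens to 85 mm and grips with 20 to 120 N. Pads are 22 mm wide; open, the fingers measure 114 mm over their backs; the gripper's body (76 mm by 85 mm) begins 54 mm behind the grasp point. The pads swing forward as they close: fully open they stand 13 mm farther back than shut.
Start: joints at [1.127, 0.241, 0.005, 1.335, 0, 1.571], TCP at [0.215, 0.452, 0.231] pointing down, gripper open.
Joint ranges: [-2.72, 2.72], [-1.05, 1.87], [-1.09, 1.28], [-1.99, 2.15], [-1.42, 1.44], [-3.14, 3.14]. Speed limits (rad/s): [2.79, 2.79, 3.14, 3.14, 3.14, 3.14].

## Interface

Orientations are given as a 3x3 rotation matrix whose columns are the frame's x, y, z axes.
In Python, from bench import monitor, read_camera, calibration, order gives the robot as it stands. The module is installed in compiled form; this text tells all that it offers.
- The arm moves only by the tool jog_arm, never from a script. Its arguments are lists of equal length, an entry for each row: "hand": the opening, from 0 (shut) to 1 (fully open); "dp": the shift along the tool's x, y, z in cm, a list of three; "roll": the turn about the tool's z in degrees. A call has 1 to 8 rows; each row is the pose to reach, as a shift and turn from the pose commanded when the call began, along the tool's axes at that moment; what a row does not reach only later rows make up. A row lasts 1/12 s, in which the tool goes at most 41.7 mm and 7.16 degrees, less where a joint would pass 70% of its speed; a pose out of reach is approached as far as the arm can. A call with a gripper value outside its range is refused whole. The fingers move at their own pace and stop on an object; the grip force is fixed at half the most. Time passes only in rows, so rows that repeat a pose let the fingers close. It gives the time, the measured TCP pose, the force, the opening and the grip force at its end, in the units of the state.
- monitor.read_state(): the state, without advancing time (a new reading comes with each control period).
- read_camera(name): name is "scene" or "top" or "wrist"; returns the picture (384x512x3 uint8, blue, green, red); there is no depth.
- calibration(name): a dict with "vfov" (degrees; the focal length in pixels is half the picture's height over the tangent of half this angle, whatever the lens; pixels are square), "cx", "cy" (the principal point, pixels), "R" (3x3) and "t" (3): a world point X has camera coordinates R X + t. Camera axes: x right, y down, z forward; pixel columns grow to the right and rows downward; lengths in m; the calibration is good to about 2 mm. A picture is of the moment at which its call begins: read the wrist's pose just before it. calibration takes no time and is no camera call; for the wrist camera it gives the pose at the moment of the call.
- order.close_job(): hands the job in; it is judged then, once.
The state is a dict: "time_s": time; "q": joint angles; "joint_vel": joint speeds; "joint_torque": joint torques, N m; "tool_pos": TCP position; "tool_rot": TCP orientation; "force": force on the tool from outside, world axes, zero at the start; "moment": the same for the moment, N m; "grip_width": finger opening in m; "grasp_force": force on a finger pad.
Only numpy, scipy, OpenCV 4.12 (cv2) and the standard library are available. Lean on these libraries where they do the work, as an engineer would, in place of code of your own. Each camera call takes 0.05 s, during which the arm holds its last target. There are 200 camera calls.

## Task

Close up the bench against dust: with the fingertips, push every open drawer of the slide cabinet fully home, and push the pipette tip box's hinged cap over and down until it lies shut flat on the box, in whichever order you like. Only push, and gently: nothing is to be lifted or carried, the tip box stays standing about where it is, and the dropper bottles and the other things on the bench are left undisturbed.

Things in the scene. Friction and masses are not known exactly. Their poses are not given: they have to be found in the camera images.
- drawer_a (a joint): how far one of the three side-by-side drawers of the low slide cabinet stands open, in m: 0 fully home (its hard stop), up to 0.12 out. It slides straight, with about 1 N of friction, stays where it is left, and has a plain flat front without a handle. Two of the three drawers start open; which places they have in the row varies.
- front_a (a point): middle of the outer face of drawer_a's front (a flat white plate 96 mm wide, 62 mm high, 47 mm above the table at this point; it moves with the drawer). Its x axis points level into the cabinet, the direction in which the drawer shuts; z is up. The cabinet is fixed, 78 mm high and 200 mm deep; the drawers lie at 100 mm pitch.
- drawer_b (a joint): how far one of the three side-by-side drawers of the low slide cabinet stands open, in m: 0 fully home (its hard stop), up to 0.12 out. It slides straight, with about 1 N of friction, stays where it is left, and has a plain flat front without a handle. Two of the three drawers start open; which places they have in the row varies.
- front_b (a point): middle of the outer face of drawer_b's front (a flat white plate 96 mm wide, 62 mm high, 47 mm above the table at this point; it moves with the drawer). Its x axis points level into the cabinet, the direction in which the drawer shuts; z is up. The cabinet is fixed, 78 mm high and 200 mm deep; the drawers lie at 100 mm pitch.
- drawer_c (a joint): how far one of the three side-by-side drawers of the low slide cabinet stands open, in m: 0 fully home (its hard stop), up to 0.12 out. It slides straight, with about 1 N of friction, stays where it is left, and has a plain flat front without a handle. Two of the three drawers start open; which places they have in the row varies.
- front_c (a point): middle of the outer face of drawer_c's front (a flat white plate 96 mm wide, 62 mm high, 47 mm above the table at this point; it moves with the drawer). Its x axis points level into the cabinet, the direction in which the drawer shuts; z is up. The cabinet is fixed, 78 mm high and 200 mm deep; the drawers lie at 100 mm pitch.
- lid (a joint): opening angle of the tip box's cap, in rad: 0 shut flat on the box (hard stop), 1.57 upright, up to 2.0 leaning back. The hinge is stiff (about 0.03 N m): the cap stays at any angle and does not fall shut, so it must be pushed all the way down. It starts open at 1.3 to 1.95.
- lid_hinge (a point): middle of the hinge line of the tip box, on the box's rear top rim, 60 mm above the table. It moves with the box; its x axis points from the box's front to its rear (hinge) side, the y axis lies along the hinge, z is up.
- lid_edge (a point): middle of the free edge of the cap, on the cap's outer (top when shut) face. The cap is a shallow grey tray 85 mm from hinge to free edge, 125 mm along the hinge and 18 mm deep; shut, its flat outer face lies 18 mm above the hinge line, 78 mm above the table. Open, that outer face looks to the rear and the hollow side to the front. The point turns with the cap.
- tipbox: pipette tip box, white, 85 mm (its x, front to rear) by 125 mm (y), 60 mm high without cap, about 0.45 kg, standing loose on the table, hinge at its +x side. Origin: centre of its underside.
- dropper1: glass dropper bottle with red rubber bulb, 30 mm across, 76 mm high, loose, upright before the slide cabinet's shut drawer. Not to be disturbed. Origin: centre of its underside.
- dropper2: glass dropper bottle with red rubber bulb, 30 mm across, 76 mm high, loose, upright beside the tip box, on its +y side. Not to be disturbed. Origin: centre of its underside.
- dropper3: glass dropper bottle with red rubber bulb, 30 mm across, 76 mm high, loose, upright in front of the tip box, on its -x side. Not to be disturbed. Origin: centre of its underside.
- mailer: white plastic slide mailer lying on the table behind the tip box, 85 x 34 x 22 mm, loose. Not to be disturbed. Origin: centre of its underside.
- counter: blue cell counter with white keys, 110 x 160 x 35 mm, loose on the left. Not to be disturbed. Origin: centre of its underside.
- penpot: black pen pot, 72 mm across, 95 mm high (pens to 140 mm), loose, on the right beside the slide cabinet. Not to be disturbed. Origin: centre of its underside.
- stapler: black stapler, 130 x 34 x 50 mm, loose on the right. Not to be disturbed. Origin: centre of its underside.
Mind the look-alikes: they are no part of the job. What is shaped like the tipbox but orange is not meant.

How it is judged:
At the end, for the whole second after the job is handed in: All three drawers are within 5 mm of fully home, the cap is within 0.07 rad (6 mm at its free edge) of shut, the tip box stands flat and still, and the dropper bottles stand upright (value of joint each of drawer_a, drawer_b, drawer_c below 0.005 m and value of joint lid below 0.07 rad and angle between tipbox's own z axis and vertical below 0.05 rad and linear speed of tipbox below 0.02 m/s and angle between each of dropper1, dropper2, dropper3's own z axis and vertical below 0.1 rad); the robot touches nothing.
It fails at once if the tip box is lifted (10 mm) or tipped (0.2 rad) (height (world z) of tipbox above 0.01 m or angle between tipbox's own z axis and vertical above 0.2 rad).
It fails at once if the tip box is dragged or shoved more than 40 mm (distance of tipbox from where it was at the start of the episode above 0.04 m).
It fails at once if the tip box or its cap is squeezed or pushed hard (over 80 N) (contact force between the fingers and tipbox above 80 N).
It fails at once if a drawer is squeezed or pushed hard (over 80 N) (contact force between the fingers and drawer_a above 80 N or contact force between the fingers and drawer_b above 80 N or contact force between the fingers and drawer_c above 80 N).
It fails at once if a bystander is moved more than 25 mm or knocked over (distance of any of dropper1, dropper2, dropper3, mailer, counter, penpot, stapler from where it was at the start of the episode above 0.025 m or angle between any of dropper1, dropper2, dropper3's own z axis and vertical above 0.5 rad).
It also fails if it takes over 54 s, if anything falls off the work surface, if the arm or the gripper's body presses on something with over 40 N, if the wrist force passes 120 N, or if a joint passes its speed limit or range.

## Working session

There is one attempt and no reset: what is moved stays moved. The work goes in short steps, Python scripts to look and compute and a tool call to move; the robot and the scene stay as the last step left them, time stands still between calls to the robot, and variables do not carry over. Pictures are saved under pics/ and viewed, at most 10 in all, crops included, and the job is handed in when it is done.

Besides the shell and the picture viewer there is one more tool, called after "Emit:" as a command line: name --pt "numbers of a row" for each row, then --argument value for the rest. jog_arm: Moves the arm, as the interface text tells. Its arguments: {"type":"object","properties":{"hand":{"type":"array","items":{"type":"number"}},"dp":{"type":"array","items":{"type":"array","items":{"type":"number"}}},"roll":{"type":"array","items":{"type":"number"}}},"required":["hand","dp","roll"]}

```bash
mkdir -p pics
python3 - <<'E'
from bench import monitor, read_camera, calibration
import cv2
for n in("scene","top"):
    cv2.imwrite(f"pics/{n}0.png",cv2.resize(read_camera(n),(800,600),interpolation=cv2.INTER_CUBIC)); c=calibration(n); print(n,c)
s=monitor.read_state();print(s['time_s'],s['tool_pos'],s['tool_rot'])
E
```

```text
scene {'vfov': 57.91025378589349, 'cx': 258.9163951068783, 'cy': 191.41136970262224, 'R': array([[-0.86661651,  0.49896461,  0.00318469],
       [ 0.32569591,  0.57049056, -0.75396465],
       [-0.37801852, -0.65236097, -0.65690727]]), 't': array([ 0.42308768, -0.11468196,  1.37192227])}
top {'vfov': 53.684235986673094, 'cx': 245.34663455256256, 'cy': 193.37450794295293, 'R': array([[-0.00595969, -0.99975995, -0.02108383],
       [-0.99637021,  0.00772728, -0.08477432],
       [ 0.08491689,  0.02050207, -0.99617709]]), 't': array([0.04230505, 0.53644362, 1.36179339])}
0.1 [0.21444841 0.45104744 0.23048686] [[-9.03132254e-01  4.29361679e-01 -8.25004781e-04]
 [ 4.29362472e-01  9.03130619e-01 -1.71860347e-03]
 [ 7.18460857e-06 -1.90635231e-03 -9.99998183e-01]]
```

View pics/scene0.png

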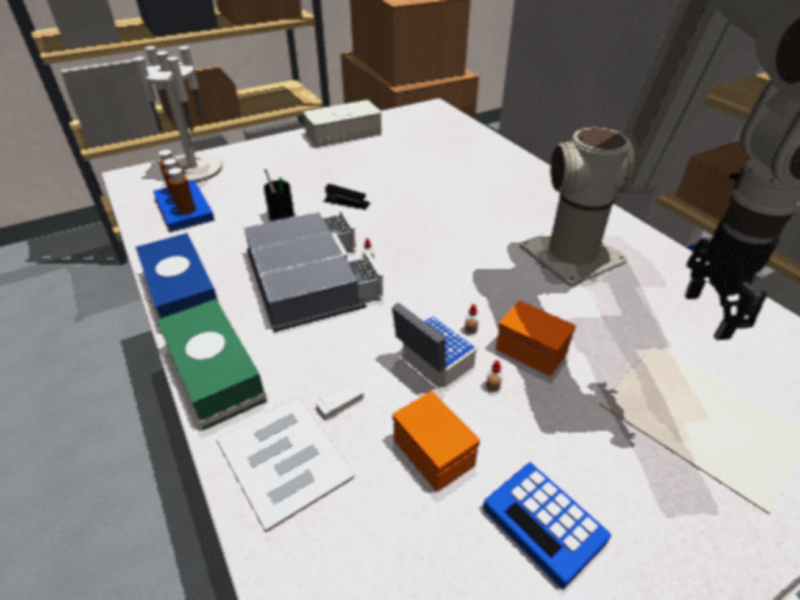

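View pics/top0.png

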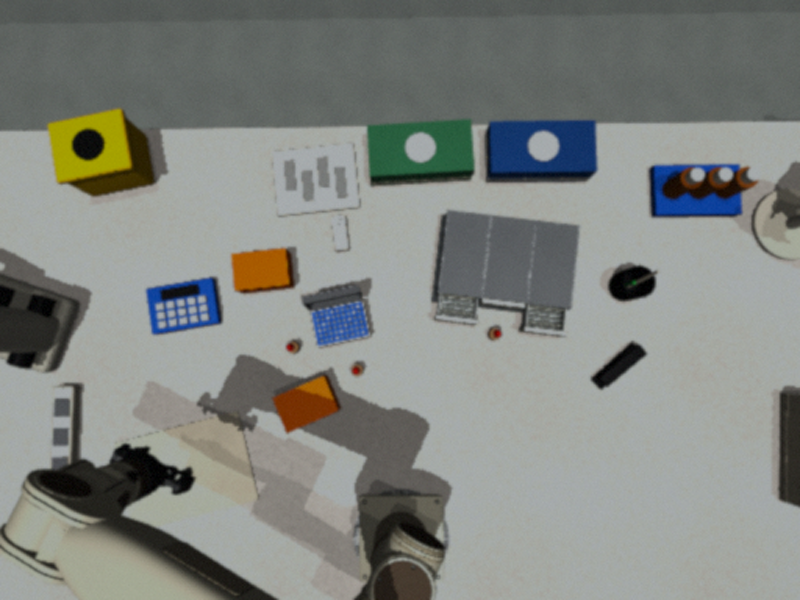

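Tip box candidates in the top view: the one with the grey cap and blue tips at (340,322), and orange look-alikes at (262,270) and (306,403). I choose (340,322) by the description. The left (456,312) and right (545,320) drawers are open. Dropper1 (495,333) stands before the shut middle drawer. Next is a close crop to check this.

Run:
```python
import cv2,numpy as np
from bench import read_camera
im=read_camera("top"); cv2.imwrite("pics/topraw.png",im)
c=im[125:250,170:380]  # x4
a=cv2.resize(c,None,fx=3.8,fy=3.8,interpolation=cv2.INTER_CUBIC)
cv2.imwrite("pics/crop1.png",a)
s=read_camera("scene"); cv2.imwrite("pics/sceneraw.png",s)
cv2.imwrite("pics/crop2.png",cv2.resize(s[125:265,150:350],None,fx=4,fy=4,interpolation=cv2.INTER_CUBIC))
```

```text
(no output)
```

View pics/crop1.png

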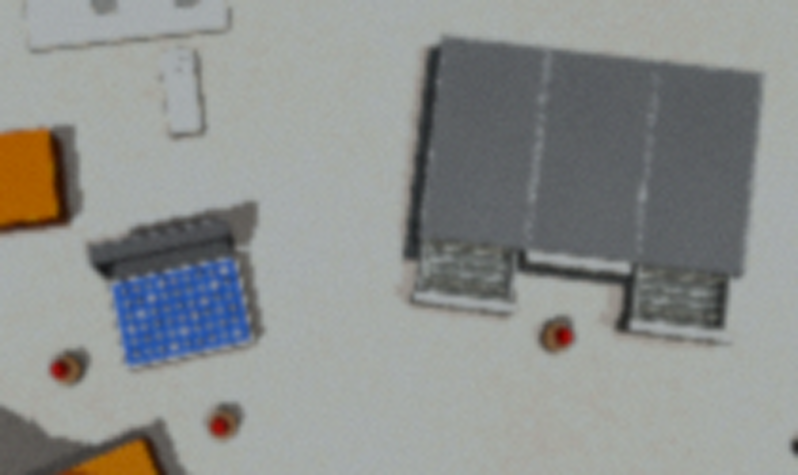

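View pics/crop2.png

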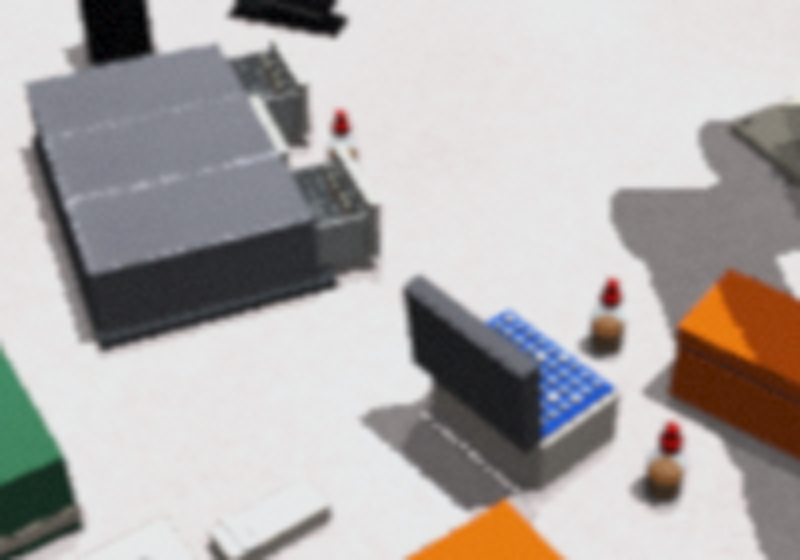

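```bash
cat > h.py <<'E'
import numpy as np
from bench import calibration
def ray(n,uv):
    c=calibration(n); f=192/np.tan(np.radians(c['vfov']/2))
    d=c['R'].T@np.array([(uv[0]-c['cx'])/f,(uv[1]-c['cy'])/f,1]); return -c['R'].T@c['t'],d
def atz(n,uv,z):
    o,d=ray(n,uv); return o+d*(z-o[2])/d[2]
def tri(a,b):
    o1,d1=ray("top",a);o2,d2=ray("scene",b)
    A=np.stack([d1,-d2],1); k=np.linalg.lstsq(A,o2-o1,rcond=None)[0]
    p,q=o1+k[0]*d1,o2+k[1]*d2; return (p+q)/2,np.linalg.norm(p-q)
T=lambda u,v:(170+u/3.8,125+v/3.8)
S=lambda u,v:(150+u/4,125+v/4)
def proj(n,X):
    c=calibration(n); f=192/np.tan(np.radians(c['vfov']/2)); p=c['R']@X+c['t']; return p[:2]/p[2]*f+[c['cx'],c['cy']]
E
python3 - <<'E'
from h import *
np.set_printoptions(precision=4,suppress=True)
for nm,z,L in [("cab",.078,[(443,38),(762,73),(742,274),(422,236)]),("frontL",.078,[(412,300),(512,312)]),("frontR",.078,[(630,330),(728,340)]),("box",.06,[(113,283),(235,260),(252,343),(128,366)]),
 ("drops",.076,[(60,369),(219,426),(565,336)]),("mailer",.022,[(183,90)])]:
    for p in L: print(nm,atz("top",T(*p),z))
for nm,z,L in [("cab",.078,[(222,47),(28,84),(95,272),(313,222)]),("frontR/L",.078,[(278,48),(305,88),(345,150),(378,205)]),("mid",.078,[(250,97),(283,152)]),("drops",.076,[(670,430),(612,285),(341,115)]),("boxfr",.06,[(614,395),(540,450)])]:
    for p in L: print("S",nm,atz("scene",S(*p),z))
print("lid",tri(T(92,245),S(540,370)),tri(T(222,212),S(406,285)))
E
```

```text
cab [ 0.7385 -0.1099  0.078 ]
cab [ 0.7023 -0.4042  0.078 ]
cab [ 0.5158 -0.3797  0.078 ]
cab [ 0.5531 -0.0878  0.078 ]
frontL [ 0.4941 -0.0778  0.078 ]
frontL [ 0.4824 -0.1691  0.078 ]
frontR [ 0.4652 -0.2764  0.078 ]
frontR [ 0.4555 -0.3651  0.078 ]
box [0.5131 0.2003 0.06  ]
box [0.5338 0.0859 0.06  ]
box [0.4561 0.0703 0.06  ]
box [0.4355 0.1859 0.06  ]
drops [0.4329 0.2466 0.076 ]
drops [0.38   0.1001 0.076 ]
drops [ 0.4602 -0.2174  0.076 ]
mailer [0.7034 0.1382 0.022 ]
S cab [ 0.5186 -0.3689  0.078 ]
S cab [ 0.7041 -0.3996  0.078 ]
S cab [ 0.7404 -0.1096  0.078 ]
S cab [ 0.5608 -0.08    0.078 ]
S frontR/L [ 0.4715 -0.34    0.078 ]
S frontR/L [ 0.4791 -0.2637  0.078 ]
S frontR/L [ 0.4913 -0.1571  0.078 ]
S frontR/L [ 0.5028 -0.0732  0.078 ]
S mid [ 0.5305 -0.2756  0.078 ]
S mid [ 0.5406 -0.1817  0.078 ]
S drops [0.4422 0.2543 0.076 ]
S drops [0.388 0.107 0.076]
S drops [ 0.4685 -0.2099  0.076 ]
S boxfr [0.4468 0.1946 0.06  ]
S boxfr [0.5245 0.2126 0.06  ]
lid (array([0.5357, 0.2104, 0.1456]), np.float64(0.012237747473304653)) (array([0.5681, 0.0929, 0.1452]), np.float64(0.002006578687985463))
```

crop1 shows the white box with its blue tip area at (113..252, 260..366), the grey cap upright behind it at (92..235, 212..270), and droppers at (62,368), (222,424) and (560,336). That confirms the choice. The drawer fronts are at (462,306) and (679,335).

```bash
cat >> h.py <<'E'
from bench import monitor
def go(X,yaw=None):
    s=monitor.read_state(); R=s['tool_rot']; d=R.T@(np.array(X)-s['tool_pos'])*100
    y=np.degrees(np.arctan2(R[1,0],R[0,0])); print("dp cm",d.round(2),"roll",None if yaw is None else (round(y-yaw+180,1)%360)-180)
E
python3 - <<'E'
from h import *
go([.60,.16,.22],-168.6)
E
```

```text
dp cm [-47.32  -9.75   1.09] roll -36.80000000000001
```

Emit:
jog_arm --hand '[0,0,0,0,0,0,0,0]' --pt "-4 -0.8 0" --pt "-8 -1.6 0" --pt "-12 -2.5 0" --pt "-16 -3.3 0" --pt "-20 -4.1 0" --pt "-24 -5 0" --pt "-28 -5.8 0" --pt "-31 -6.4 0" --roll '[-5,-10,-15,-20,-25,-30,-34,-37]'

```text
time_s: 0.87
tool_pos: [0.4693, 0.2583, 0.2311]
tool_rot: [[-0.979, -0.202, 0.0], [-0.202, 0.979, -0.001], [-0.0, -0.001, -1.0]]
force: [1.3, 1.9, 0.9]
grip_width: 0.0001
grasp_force: 0.0
```

Run:
```python
from h import *
go([.60,.16,.20],-168.6)
```

```text
dp cm [-10.82 -12.27   3.12] roll 0.19999999999998863
```

Emit:
jog_arm --hand '[0,0,0,0,0,0]' --pt "-3 -3 0" --pt "-6 -6 0" --pt "-8.5 -9 0" --pt "-11 -12.3 1" --pt "-11 -12.3 1" --pt "-11 -12.3 1" --roll '[0,0,0,0,0,0]'

```text
time_s: 1.37
tool_pos: [0.6003, 0.1599, 0.2191]
tool_rot: [[-0.981, -0.196, -0.003], [-0.196, 0.981, -0.001], [0.003, -0.0, -1.0]]
force: [-0.3, -0.6, -0.7]
grip_width: 0.0001
grasp_force: 0.0
```

Run:
```python
from h import *
from bench import read_camera
import cv2
c=calibration("wrist"); print(c, monitor.read_state()['tool_pos'])
cv2.imwrite("pics/w1.png",cv2.resize(read_camera("wrist"),(800,600),interpolation=cv2.INTER_CUBIC))
```

```text
{'vfov': 62.987129429361964, 'cx': 257.23674490057994, 'cy': 190.52369469967846, 'R': array([[-0.19550229,  0.9807026 , -0.00112649],
       [ 0.94233577,  0.18817179,  0.27675742],
       [ 0.2716287 ,  0.05304517, -0.96093915]]), 't': array([-0.04002073, -0.62908817,  0.19605217])} [0.60032068 0.1599325  0.21907004]
```

View pics/w1.png

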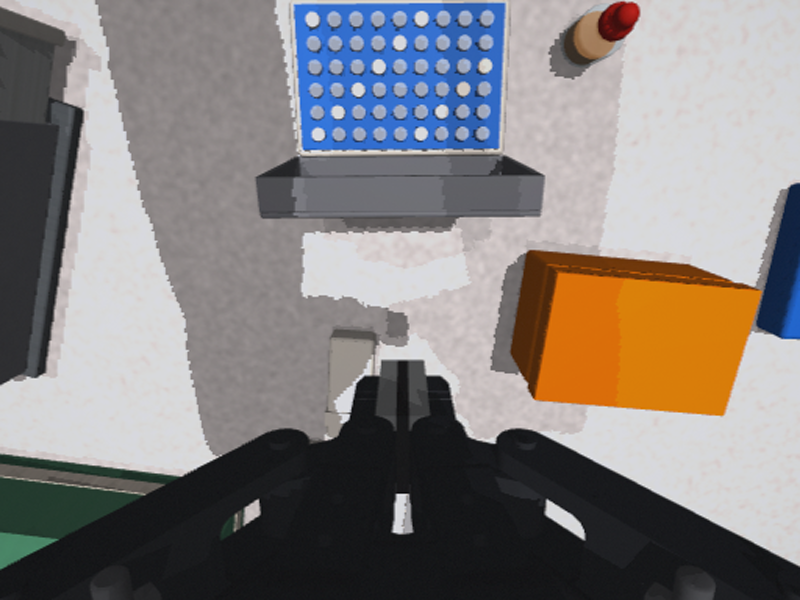

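The wrist view shows the cap's rim as a dark tray at (257..543, 160..217), with its outer edge at row 217. The box's rear rim is at row 153, columns 297–506. Nothing stands between the fingers and the cap, and the mailer lies under the fingers at (350,370).

Run:
```python
from h import *
np.set_printoptions(precision=4,suppress=True)
W=lambda u,v:(u*.64,v*.64)
a=np.mean([atz("wrist",W(297,153),.06),atz("wrist",W(506,153),.06)],0)
for z in(.135,.145,.15):
    p=[atz("wrist",W(260,217),z),atz("wrist",W(542,215),z)];print(z,np.mean(p,0),np.linalg.norm(p[0]-p[1]))
    i=[atz("wrist",W(257,177),z),atz("wrist",W(543,175),z)];print('   inner',np.mean(i,0),np.linalg.norm(i[0]-i[1]))
print("rear rim",a)
ex=np.array([.981,.196,0])
for k in(7,): print("behind", a+ex*.07)
s=monitor.read_state()['tool_pos']; print("tcp rel rim", (s-a)@ex, (s-a)@np.array([-.196,.981,0]))
```

```text
0.135 [0.557 0.153 0.135] 0.13055162534974335
   inner [0.5394 0.149  0.135 ] 0.12948956763464928
0.145 [0.5558 0.1528 0.145 ] 0.12483273595391313
   inner [0.5391 0.149  0.145 ] 0.12381720229080491
0.15 [0.5553 0.1527 0.15  ] 0.12197329125599801
   inner [0.5389 0.149  0.15  ] 0.12098101961888272
rear rim [0.5291 0.1475 0.06  ]
behind [0.5978 0.1612 0.06  ]
tcp rel rim 0.07172936818989299 -0.00027958011156200207
```

Emit:
jog_arm --hand '[0,0,0,0,0,0,0,0]' --pt "0 0 3.5" --pt "0 0 7" --pt "0 0 9.4" --pt "1 0 9.4" --pt "2 0 9.4" --pt "3 0 9.4" --pt "3.7 0 9.4" --pt "4.3 0 9.4" --roll '[0,0,0,0,0,0,0,0]'

```text
time_s: 2.08
tool_pos: [0.5565, 0.1549, 0.1282]
tool_rot: [[-0.979, -0.203, 0.001], [-0.203, 0.979, 0.001], [-0.001, 0.0, -1.0]]
force: [0.2, 1.2, 0.2]
grip_width: -0.0
grasp_force: 0.3
```

Emit:
jog_arm --hand '[0,0,0,0,0,0,0,0]' --pt "0.6 0 -0.2" --pt "1.2 0 -0.4" --pt "1.9 0 -0.6" --pt "2.5 0 -0.7" --pt "3.1 0 -0.6" --pt "3.7 0 -0.5" --pt "4.3 0 -0.3" --pt "4.9 0 -0.1" --roll '[0,0,0,0,0,0,0,0]'

```text
time_s: 2.75
tool_pos: [0.5089, 0.1435, 0.1281]
tool_rot: [[-0.98, -0.2, -0.0], [-0.2, 0.98, -0.0], [0.0, -0.0, -1.0]]
force: [-0.6, 0.0, -0.3]
grip_width: -0.0002
grasp_force: 0.2
```

Run:
```python
from h import *
from bench import read_camera
import cv2
s=monitor.read_state();print(s['tool_pos'],s['force'])
t=cv2.resize(read_camera("top")[150:240,170:290],None,fx=3.3,fy=3.3,interpolation=cv2.INTER_CUBIC)
w=cv2.resize(read_camera("wrist"),(396,297))
cv2.imwrite("pics/m1.png",np.hstack([t,w]))
```

```text
[0.50889304 0.14354785 0.12807434] [-0.63324232  0.04193472 -0.33233692]
```

View pics/m1.png

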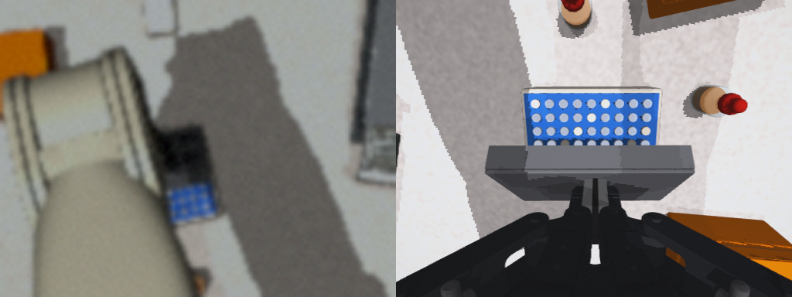

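The wrist half shows the cap leaning forward over the tips, its edge at row 148, with the fingers behind it. The box hasn't moved. I'll continue the arc down.

Emit:
jog_arm --hand '[0,0,0,0,0,0,0,0]' --pt "0.7 0 0.5" --pt "1.4 0 1.1" --pt "2.1 0 1.7" --pt "2.5 0 2.3" --pt "2.9 0 2.8" --pt "3.2 0 3.3" --pt "3.5 0 3.8" --pt "3.7 0 4.2" --roll '[0,0,0,0,0,0,0,0]'

```text
time_s: 3.52
tool_pos: [0.473, 0.1363, 0.0857]
tool_rot: [[-0.98, -0.201, -0.0], [-0.201, 0.98, -0.0], [0.0, -0.0, -1.0]]
force: [0.3, -0.0, -0.1]
grip_width: -0.0003
grasp_force: 0.1
```

Emit:
jog_arm --hand '[0,0,0,0,0]' --pt "0.1 0 0.3" --pt "0.2 0 0.6" --pt "0.2 0 0.8" --pt "0.2 0 0.95" --pt "0.2 0 0.95" --roll '[0,0,0,0,0]'

```text
time_s: 3.93
tool_pos: [0.471, 0.1359, 0.0779]
tool_rot: [[-0.98, -0.201, -0.0], [-0.201, 0.98, 0.0], [0.0, 0.0, -1.0]]
force: [-3.9, -1.2, 9.6]
grip_width: -0.0002
grasp_force: 4.4
```

The fingers meet a firm stop at z = 0.078, so the cap is shut. I'll lift and move on to the left drawer.

Emit:
jog_arm --hand '[0,0,0]' --pt "0 0 -4" --pt "0 0 -8" --pt "0 0 -12" --roll '[0,0,0]'

```text
time_s: 4.18
tool_pos: [0.4707, 0.1358, 0.1978]
tool_rot: [[-0.98, -0.201, -0.002], [-0.201, 0.98, -0.0], [0.002, -0.0, -1.0]]
force: [0.0, -0.3, -0.5]
grip_width: -0.0001
grasp_force: 0.0
```

Run:
```python
from h import *
go([.40,-.21,.25],173.2)
```

```text
dp cm [ 13.87 -32.46  -5.19] roll 18.400000000000006
```

Emit:
jog_arm --hand '[0,0,0,0,0,0,0,0]' --pt "0 -4 -2" --pt "0 -8 -4" --pt "0.5 -12 -7" --pt "1 -16 -7" --pt "1.5 -20 -7" --pt "2 -24 -7" --pt "2 -28 -7" --pt "2 -32 -7" --roll '[2,5,8,11,14,18,18,18]'

```text
time_s: 4.85
tool_pos: [0.5149, -0.1789, 0.2674]
tool_rot: [[-0.994, 0.112, 0.001], [0.112, 0.994, -0.0], [-0.001, -0.0, -1.0]]
force: [1.5, 0.2, -0.2]
grip_width: 0.0003
grasp_force: 0.0
```

Run:
```python
from h import *
from bench import read_camera
import cv2
print(calibration("wrist")['R'].tolist(),calibration("wrist")['t'].tolist(), monitor.read_state()['tool_pos'])
cv2.imwrite("pics/w2.png",cv2.resize(read_camera("wrist"),(800,600),interpolation=cv2.INTER_CUBIC))
```

```text
[[0.11330480315643733, 0.9935596346492039, -0.0011287060830033984], [0.9533863789725937, -0.10840356185349537, 0.28160802575033556], [0.2796720114191037, -0.03298363493031366, -0.9595288666088043]] [0.11864092091250913, -0.5579473122281439, 0.26381697996823955] [ 0.51489913 -0.17887015  0.26737233]
```

View pics/w2.png

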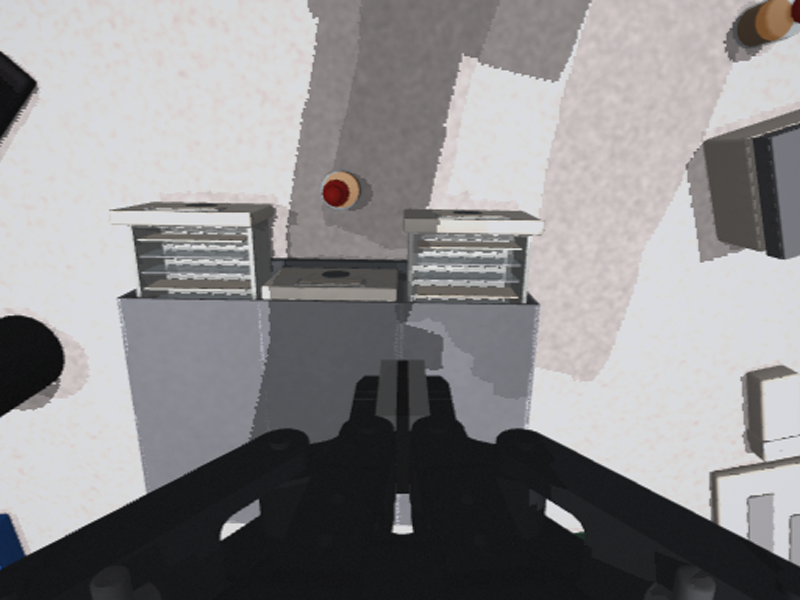

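The wrist view shows both open fronts: the right drawer's at (110–272, 210) and the left drawer's at (404–543, 215). The shut one is at (263–405, 280), with dropper1 at (340,190) before it.

Run:
```python
from h import *
np.set_printoptions(precision=4,suppress=True)
W=lambda u,v:(u*.64,v*.64)
c=calibration("wrist");print(-c['R'].T@c['t'])
for n,p in dict(Ra=(110,222),Rb=(270,226),La=(404,232),Lb=(543,234),Ra2=(112,206),Rb2=(272,208),La2=(404,210),Lb2=(540,220),Ma=(263,298),Mb=(398,300),Ca=(120,297),Cb=(538,304)).items(): print(n,atz("wrist",W(*p),.078))
print("drop",atz("wrist",W(334,193),.076))
```

```text
[ 0.4459 -0.1758  0.4093]
Ra [ 0.4662 -0.3798  0.078 ]
Rb [ 0.4818 -0.2725  0.078 ]
La [ 0.4966 -0.1828  0.078 ]
Lb [ 0.5092 -0.0894  0.078 ]
Ra2 [ 0.4559 -0.3753  0.078 ]
Rb2 [ 0.4701 -0.2688  0.078 ]
La2 [ 0.482  -0.1811  0.078 ]
Lb2 [ 0.4995 -0.0911  0.078 ]
Ma [ 0.5312 -0.2874  0.078 ]
Mb [ 0.544  -0.1928  0.078 ]
Ca [ 0.5185 -0.388   0.078 ]
Cb [ 0.5586 -0.0949  0.078 ]
drop [ 0.4654 -0.2262  0.076 ]
```

Run:
```python
from h import *
go([.432,-.127,.14],172.2)
```

```text
dp cm [ 9.09  4.97 12.58] roll 1.0
```

Emit:
jog_arm --hand '[0,0,0,0,0,0,0,0]' --pt "3 2 2" --pt "6 4 5" --pt "9 5 8" --pt "9 5 12" --pt "9 5 16" --pt "9 5 19.5" --pt "9 5 22.5" --pt "9 5 22.5" --roll '[1,1,1,1,1,1,1,1]'

```text
time_s: 5.57
tool_pos: [0.4261, -0.1154, 0.0367]
tool_rot: [[-0.992, 0.129, -0.011], [0.129, 0.992, 0.003], [0.011, 0.002, -1.0]]
force: [-1.6, -0.7, 0.1]
grip_width: -0.0
grasp_force: 0.0
```

Emit:
jog_arm --hand '[0,0,0,0,0,0,0,0]' --pt "-1.5 0 0" --pt "-3 0 0" --pt "-4 0 0" --pt "-5 0 0" --pt "-6 0 0" --pt "-7 0 0" --pt "-7.7 0 0" --pt "-8 0 0" --roll '[0,0,0,0,0,0,0,0]'

```text
time_s: 6.23
tool_pos: [0.5123, -0.1275, 0.0434]
tool_rot: [[-0.992, 0.129, 0.003], [0.129, 0.992, -0.001], [-0.003, -0.0, -1.0]]
force: [0.1, -0.0, 0.2]
grip_width: -0.0
grasp_force: 0.6
```

Emit:
jog_arm --hand '[0,0,0,0,0,0]' --pt "-0.3 0 0" --pt "-0.6 0 0" --pt "-0.9 0 0" --pt "-1.1 0 0" --pt "-1.3 0 0" --pt "-1.3 0 0" --roll '[0,0,0,0,0,0]'

```text
time_s: 6.73
tool_pos: [0.5237, -0.129, 0.0418]
tool_rot: [[-0.992, 0.129, 0.001], [0.129, 0.992, -0.0], [-0.001, -0.0, -1.0]]
force: [0.9, 0.2, -0.3]
grip_width: 0.0002
grasp_force: 0.0
```

Emit:
jog_arm --hand '[0,0,0,0,0,0]' --pt "-0.2 0 0" --pt "-0.4 0 0" --pt "-0.6 0 0" --pt "-0.8 0 0" --pt "-0.9 0 0" --pt "-0.9 0 0" --roll '[0,0,0,0,0,0]'

```text
time_s: 7.23
tool_pos: [0.5296, -0.1298, 0.0414]
tool_rot: [[-0.992, 0.129, -0.005], [0.129, 0.992, 0.001], [0.005, 0.0, -1.0]]
force: [-7.4, 0.3, 4.2]
grip_width: -0.0001
grasp_force: 3.6
```

Firm stop with 7 N of force: the left drawer is home. I'll back off, lift and go to the right drawer.

Emit:
jog_arm --hand '[0,0,0,0,0,0]' --pt "3 0 0" --pt "6 0 0" --pt "9.5 0 -2" --pt "11 0 -5" --pt "12 -3 -8" --pt "12.5 -6 -8" --roll '[0,0,0,0,0,0]'

```text
time_s: 7.73
tool_pos: [0.4029, -0.174, 0.1268]
tool_rot: [[-0.992, 0.125, 0.009], [0.125, 0.992, -0.003], [-0.009, -0.002, -1.0]]
force: [0.8, 0.3, -0.7]
grip_width: 0.0001
grasp_force: 0.0
```

Run:
```python
from h import *
go([.402,-.315,.12],172.2)
```

```text
dp cm [ -1.67 -14.     0.73] roll 0.5999999999999943
```

Emit:
jog_arm --hand '[0,0,0,0,0,0,0,0]' --pt "0 -4 0" --pt "-0.5 -8 0" --pt "-1 -11 0" --pt "-1.5 -14 0" --pt "-1.5 -14.2 3" --pt "-1.5 -14.2 6" --pt "-1.5 -14.2 8.3" --pt "-1.5 -14.2 8.3" --roll '[0,0,0,0,0,0,0,0]'

```text
time_s: 8.4
tool_pos: [0.3941, -0.3143, 0.0344]
tool_rot: [[-0.991, 0.13, -0.006], [0.13, 0.991, 0.005], [0.007, 0.004, -1.0]]
force: [-1.3, -0.5, -1.2]
grip_width: -0.0003
grasp_force: 0.0
```

Emit:
jog_arm --hand '[0,0,0,0,0,0,0,0]' --pt "-1.5 0 0" --pt "-3 0 0" --pt "-4 0 0" --pt "-5 0 0" --pt "-6 0 0" --pt "-7 0 0" --pt "-8 0 0" --pt "-8.5 0 0" --roll '[0,0,0,0,0,0,0,0]'

```text
time_s: 9.07
tool_pos: [0.483, -0.3276, 0.0401]
tool_rot: [[-0.992, 0.128, 0.002], [0.128, 0.992, -0.001], [-0.002, -0.001, -1.0]]
force: [-1.5, -0.3, 0.4]
grip_width: -0.0003
grasp_force: 0.7
```

Emit:
jog_arm --hand '[0,0,0,0,0,0,0]' --pt "-0.4 0 0" --pt "-0.8 0 0" --pt "-1.2 0 0" --pt "-1.6 0 0" --pt "-1.9 0 0" --pt "-2.2 0 0" --pt "-2.2 0 0" --roll '[0,0,0,0,0,0,0]'

```text
time_s: 9.65
tool_pos: [0.5037, -0.3301, 0.0387]
tool_rot: [[-0.992, 0.129, 0.0], [0.129, 0.992, 0.0], [-0.0, 0.0, -1.0]]
force: [-0.1, -0.4, -0.3]
grip_width: -0.0003
grasp_force: 0.0
```

Emit:
jog_arm --hand '[0,0,0,0,0]' --pt "-0.2 0 0" --pt "-0.4 0 0" --pt "-0.5 0 0" --pt "-0.6 0 0" --pt "-0.6 0 0" --roll '[0,0,0,0,0]'

```text
time_s: 10.07
tool_pos: [0.5035, -0.33, 0.0385]
tool_rot: [[-0.991, 0.131, -0.011], [0.131, 0.991, 0.002], [0.011, 0.0, -1.0]]
force: [-14.0, 1.8, 10.0]
grip_width: 0.0002
grasp_force: 7.3
```

Firm stop at 14 N, right at the expected plane, so the right drawer is home. I'll back off, lift and move out of the view to check.

Emit:
jog_arm --hand '[0,0,0,0,0,0,0,0]' --pt "2 0 0" --pt "6 0 0" --pt "9 0 -2" --pt "11 0 -6" --pt "12 0 -10" --pt "12 0 -14" --pt "12 0 -18" --pt "12 0 -18" --roll '[0,0,0,0,0,0,0,0]'

```text
time_s: 10.73
tool_pos: [0.3937, -0.3184, 0.2281]
tool_rot: [[-0.991, 0.13, 0.014], [0.13, 0.991, -0.011], [-0.015, -0.009, -1.0]]
force: [0.9, -0.8, 0.9]
grip_width: 0.0001
grasp_force: 0.0
```

Run:
```python
from bench import read_camera
import cv2,numpy as np
a=cv2.resize(read_camera("top")[125:250,170:380],(400,238),interpolation=cv2.INTER_CUBIC)
b=cv2.resize(read_camera("scene")[125:265,150:350],(400,280),interpolation=cv2.INTER_CUBIC)[:238]
b=cv2.resize(read_camera("scene")[125:265,150:350],(800,560),interpolation=cv2.INTER_CUBIC)[:350]
a=cv2.copyMakeBorder(a,0,0,0,400,cv2.BORDER_CONSTANT)
cv2.imwrite("pics/end.png",np.vstack([a,b]))
```

```text
(no output)
```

View pics/end.png

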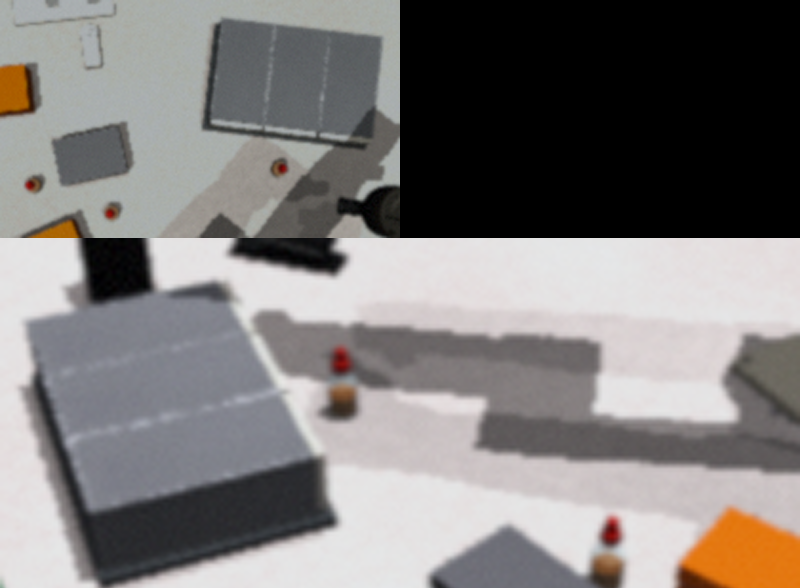

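The picture shows all three fronts flush along one line (210–375, 125–140), the cap flat on the box (92,155), and the droppers upright at (33,184), (111,212) and (280,167). I'm handing in.

```bash
python3 -c "
from bench import order
print(order.close_job())"
```

```text
the job is handed in; nothing more can be done
None
```

The job is handed in: both open drawers are pushed home, the tip box cap is shut flat, and the final pictures showed nothing else disturbed; the hand-in gave no verdict.

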